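# Wedge the short leg of a rocking stool

## Task

The new four-legged stool rocks on the bench because one leg is short: the leg that the thin end of the wooden wedge points at. Push the wedge across the bench, thin end first, under that foot until it bears snugly and the seat is still level, then press down firmly with the fingertips on the seat right over that leg to prove that it no longer rocks, and move clear. Only push and press, do not grip or lift anything; do not shove the stool along, keep the jar of screws standing on the seat, and leave the other tools where they lie.

Things in the scene. Friction and masses are not known exactly. Their poses are not given: they have to be found in the camera images.
- stool: low wooden stool, loose, about 2.2 kg. Origin on the bench under the middle of the seat, z up. Seat 180 mm along x, 260 mm along y, 26 mm thick, flat top 180 mm above the bench. Four splayed octagonal legs, 23 mm thick, soles chamfered to 15 mm, centred at x = +-105, y = +-150 mm (outside the seat's ends and sides); round stretchers 78 mm up. The leg at -x, +y (robot's side, left) is the short one
- short_foot (a point): centre of the short leg's sole, which hangs 8 mm above the bench while the other three legs stand and the seat is level. With nothing under it, a press on the seat above starts to rock it down at about 6 N, and brings it to the bench (0.046 rad) at some 25 N.
- press_spot (a point): where to press: on top of the seat, over the short leg, the round end of that leg's tenon (21 mm across) let in flush 22 mm from the seat's long edge and 25 mm from its end. A firm press here is 10 to 30 N straight down, kept up for about half a second; snugly wedged, the seat gives by under 1 mm
- wedge: loose wooden wedge lying flat on the bench left of the stool, 60 g, 150 mm long (its y), 45 mm wide (its x); flat underside, sloping top: 3 mm thick at the thin end (its -y end, pointing roughly at the short foot), 18 mm at the blunt end (+y). Origin in the middle of the underside, z up. It slides at under 1 N and stays where it is let go
- wedge_tip (a point): middle of the lower edge of the wedge's thin end. The foot's outer edge meets the slope when this end is about 50 mm past that edge; from there the push rises steeply: at 4 to 8 N the wedge is snug and carries some 5 N. Pushed on with 10 to 15 N it shoves the stool along
- wedge_butt (a point): middle of the wedge's blunt end face, which is 45 mm wide, 18 mm high; this point is 9 mm above the bench. Push here, towards the thin end
- screw_jar: jar full of screws with a lid, 68 mm across, 84 mm high, 0.4 kg, standing loose on the seat over the leg opposite the short one; its weight keeps the three sound legs down. Origin in the middle of its underside
- combo_square: bystander: combination square lying flat, 69 x 300 x 32 mm, in front of the stool (robot side)
- carpenter_pencil: bystander: flat red carpenter's pencil, 145 mm long, beyond the wedge
- tape_measure: bystander: tape measure standing on edge, 39 x 84 x 64 mm, beyond the wedge
- sanding_block: bystander: cork sanding block, 62 x 112 x 29 mm, beyond the wedge
- hammer: bystander: claw hammer, 122 x 296 x 28 mm, right of the stool
Mind the look-alikes: they are no part of the job. There is more than one size of the wedge; the one meant has the size given above. There is more than one size of the screw_jar; the job needs the larger.

How it is judged (in metres and radians):
On the way, in this order (a step that is already met when the one before it is completed fails the run):
1. the wedge is under the short foot and bears it (over 1 N), the seat level within 0.012 rad (x of short_foot in the frame of wedge between -0.024 and 0.024 m and y of short_foot in the frame of wedge between -0.065 and 0.01 m and angle between stool's own z axis and vertical below 0.012 rad and contact force between wedge and stool above 1 N), for 0.2 s.
2. the fingertips press on the seat over the short leg (over 10 N, within 45 mm of the spot): the wedge carries the load and the seat stays level within 0.012 rad (x of short_foot in the frame of wedge between -0.024 and 0.024 m and y of short_foot in the frame of wedge between -0.065 and 0.01 m and angle between stool's own z axis and vertical below 0.012 rad and contact force between the fingers and stool above 10 N and horizontal distance between the grasp point and press_spot below 0.045 m and contact force between wedge and stool above 4 N), for 0.2 s.
At the end, for the whole second after the job is handed in: The wedge lies under the short foot (its centre 10 to 85 mm behind the thin end) and bears over 1 N; the seat is level within 0.012 rad (2 mm at the foot); the stool is within 20 mm of its start; the jar stands on the seat; all is at rest. It had been pressed over that leg with over 10 N (all of step 1 and distance of stool from where it was at the start of the episode below 0.02 m and angle between screw_jar's own z axis and vertical below 0.1 rad and height (world z) of screw_jar above 0.17 m and linear speed of each of stool, wedge, screw_jar below 0.01 m/s); the robot touches nothing.
It fails at once if the wedge is lifted, tipped over, gripped or rammed (over 25 N) (height (world z) of wedge above 0.02 m or angle between wedge's own z axis and vertical above 0.35 rad or contact force between the fingers and wedge above 25 N).
It fails at once if the stool is lifted, tipped, or shoved along by more than 20 mm (height (world z) of stool above 0.02 m or angle between stool's own z axis and vertical above 0.12 rad or distance of stool from where it was at the start of the episode above 0.02 m).
It fails at once if the seat is pressed with more than 60 N (contact force between the fingers and stool above 60 N).
It fails at once if the jar falls or is moved by more than 50 mm (angle between screw_jar's own z axis and vertical above 0.4 rad or distance of screw_jar from where it was at the start of the episode above 0.05 m).
It fails at once if another tool is moved by more than 30 mm (distance of any of combo_square, carpenter_pencil, tape_measure, sanding_block, hammer from where it was at the start of the episode above 0.03 m).
It also fails if it takes over 67 s, if anything falls off the work surface, if the arm or the gripper's body presses on something with over 40 N, if the wrist force passes 120 N, or if a joint passes its speed limit or range.

## Robot

A 7-joint arm with a two-finger parallel gripper is mounted at the origin on a cart in front of the work surface, level with it; the furniture and walls round the work are solid. World frame = base frame: x ahead of the robot, y to its left, z up, the work surface at z = 0. Lengths are in m, angles in degrees, forces in N, time in s.
With the tool pointing down it reaches from about 0.425 to 0.825 m from the base axis. Payload 3.6 kg.
Tool frame: the origin (TCP) lies at the very end of the fingers, on their centre line; the grasp point (between the pads) lies 19 mm behind it; z points along the fingers, y is the line along which they close (so a half turn about z gives the same grasp; the last joint's range is limited). The gripper opens to 85 mm and grips with 20 to 120 N. Pads are 22 mm wide; open, the fingers measure 114 mm over their backs; the gripper's body (76 mm by 85 mm) begins 54 mm behind the grasp point. The pads swing forward as they close: fully open they stand 13 mm farther back than shut.
Start: joints at [-1.518, 35.231, -0.722, 81.555, 0.464, 63.22, -2.315], TCP at [0.65, 0, 0.205] pointing down, gripper open.
Joint ranges: [-178.69, 178.69], [-17.37, 117.87], [-77.05, 75.6], [15.02, 138.74], [-78.02, 258.01], [0.78, 113.62], [-162.83, 162.83]. Speed limits (degrees/s): [159.86, 159.86, 180, 180, 180, 180, 180].

## Interface

Orientations are given as [roll, pitch, yaw] about the fixed x, y, z axes, in that order (R = Rz(yaw) Ry(pitch) Rx(roll)).
In Python, from bench import sensors, viewer, manip gives the robot as it stands.
- The arm moves only by the shell command python3 -m handwheel 'ROWS' [FORCE]. ROWS is JSON, a list of rows, each an object of numbers: "dx", "dy", "dz": the shift along the tool's x, y, z each as a share of 250 mm, from -1 to 1; "ax", "ay", "az": the turn, a rotation vector about the tool's x, y, z each as a share of 90 degrees, from -1 to 1; "hand": the opening in per cent of the stroke, from 0 (shut) to 100 (fully open). In form: [{"dx": .., "dy": .., "dz": .., "ax": .., "ay": .., "az": .., "hand": ..}, ...]. A call has 1 to 12 rows; each row is the pose to reach, as a shift and turn from the pose commanded when the call began, along the tool's axes at that moment; what a row does not reach only later rows make up. A row lasts 1/8 s, in which the tool goes at most 62.5 mm and 10.7 degrees, less where a joint would pass 70% of its speed; a pose out of reach is approached as far as the arm can. A call with a number of a shift or a turn outside -1 to 1 is refused whole. A call with a gripper value outside its range is refused whole. The fingers move at their own pace and stop on an object; FORCE is the grip in N (left out, the last holds). Time passes only in rows, so rows that repeat a pose let the fingers close. It gives the time, the measured TCP pose, the force, the opening and the grip force at its end, in the units of the state.
- sensors.state(): the state, without advancing time (a new reading comes with each control period).
- viewer.camera(name): name is "scene" or "side" or "wrist"; returns the picture (480x640x3 uint8, red, green, blue); there is no depth.
- viewer.camera_model(name): a dict with "vertical_fov" (degrees; the focal length in pixels is half the picture's height over the tangent of half this angle, whatever the lens; pixels are square), "cx", "cy" (the principal point, pixels), "cam_to_world" (4x4, takes a point from camera to world coordinates); the wrist camera has in their place "mount" (4x4, takes a point from camera to tool coordinates, whose origin is the TCP and whose axes are the flange's). Camera axes: x right, y up, looking along -z (the intrinsics and any distortion apply to the point x, -y, -z); pixel columns grow to the right and rows downward; lengths in m; the calibration is good to about 2 mm. A picture is of the moment at which its call begins: read the wrist's pose just before it. camera_model takes no time and is no camera call.
- manip.sign_off(): hands the job in; it is judged then, once.
The state is a dict: "t": time; "joint_positions": joint angles; "joint_vel": joint speeds; "joint_torque": joint torques, N m; "eef_pos": TCP position; "orientation": TCP orientation; "force": force on the tool from outside, world axes, zero at the start; "ft_torque": the same for the moment, N m; "width": opening from 0.0 (shut) to 1.0 (fully open); "grasp_force": force on a finger pad.
Only numpy, scipy, OpenCV 4.12 (cv2) and the standard library are available. Lean on these libraries where they do the work, as an engineer would, in place of code of your own. Each camera call takes 0.05 s, during which the arm holds its last target. There are 200 camera calls.

## Working session

There is one attempt and no reset: what is moved stays moved. The work goes in short steps, Python scripts to look and compute and a shell command to move; the robot and the scene stay as the last step left them, time stands still between calls to the robot, and variables do not carry over. Pictures are saved under pics/ and viewed, at most 10 in all, crops included, and the job is handed in when it is done.

```bash
mkdir -p pics
python3 - <<'E'
from bench import sensors, viewer
import cv2
s=sensors.state();print({k:s[k] for k in("t","eef_pos","orientation","force","width")})
for n in("scene","side","wrist"):
    cv2.imwrite(f"pics/{n}0.png",viewer.camera(n)[:,:,::-1]); print(n,viewer.camera_model(n))
E
```

```text
{'t': 0.0, 'eef_pos': array([6.49138587e-01, 3.21614188e-05, 2.03799197e-01]), 'orientation': array([-1.79847680e+02,  7.76328955e-04,  9.00068223e+01]), 'force': array([-0.02842553, -0.51704033,  0.64968607]), 'width': 0.9973957837956401}
scene {'vertical_fov': 53.25368532849247, 'cx': 314.9404667938012, 'cy': 239.8438266170181, 'cam_to_world': array([[ 0.81021861,  0.26783053, -0.52135651, -0.00740472],
       [-0.58611262,  0.36381731, -0.7239537 , -0.79218548],
       [-0.00421838,  0.89213439,  0.45175041,  0.59057579],
       [ 0.        ,  0.        ,  0.        ,  1.        ]])}
side {'vertical_fov': 49.949531057513255, 'cx': 323.24566472394844, 'cy': 243.93336222931958, 'cam_to_world': array([[ 0.1786203 , -0.63580223,  0.75089967,  1.44799295],
       [ 0.98369767,  0.13155038, -0.12261072, -0.18869481],
       [-0.02082496,  0.76055902,  0.64893474,  0.90429586],
       [ 0.        ,  0.        ,  0.        ,  1.        ]])}
wrist {'vertical_fov': 70.64013791131897, 'cx': 323.14574317535687, 'cy': 232.48075081947886, 'mount': array([[-4.11127759e-05,  9.61336059e-01,  2.75377887e-01,
         6.99767213e-02],
       [ 9.99999986e-01,  8.49475725e-05, -1.47253614e-04,
         6.24555093e-04],
       [-1.64952892e-04,  2.75377877e-01, -9.61336048e-01,
        -1.68681807e-01],
       [ 0.00000000e+00,  0.00000000e+00,  0.00000000e+00,
         1.00000000e+00]])}
```

View pics/scene0.png

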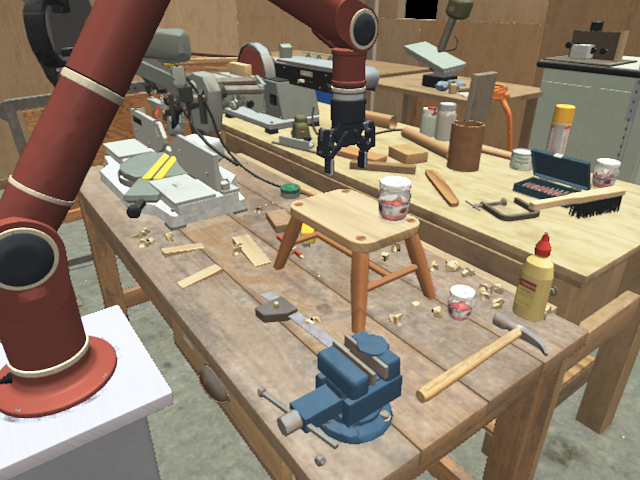

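View pics/side0.png

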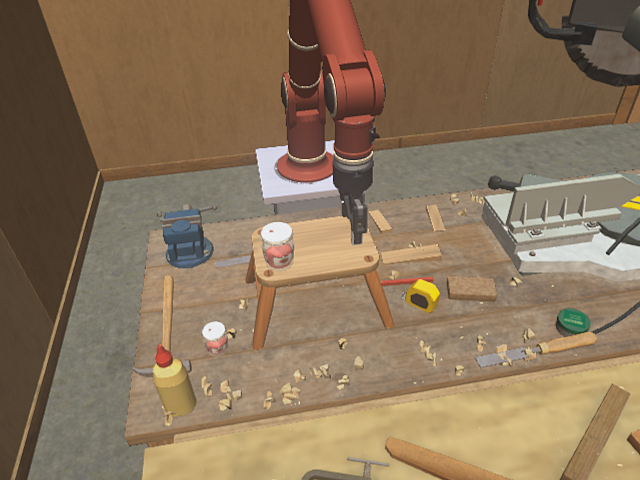

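The scene picture shows the stool at about (350,240) with the jar at (395,197). There are three wedge-like pieces, at (252,250), (183,248) and (200,275). The side picture shows a wedge at (410,255), left of the short leg, which is hidden behind the gripper. I'll raise the tool, shift left and look with the wrist camera.

```bash
python3 -m handwheel '[{"dz":-0.2,"hand":0},{"dz":-0.4,"dx":0.1,"hand":0},{"dz":-0.6,"dx":0.35,"hand":0},{"dz":-0.6,"dx":0.55,"hand":0},{"dz":-0.6,"dx":0.55,"hand":0},{"dz":-0.6,"dx":0.55,"hand":0}]' 30
python3 - <<'E'
from bench import sensors, viewer
import cv2,pickle
s=sensors.state();print({k:s[k] for k in("t","eef_pos","orientation","force","width")})
d={}
for n in("scene","side","wrist"):
    im=viewer.camera(n); cv2.imwrite(f"pics/{n}1.png",im[:,:,::-1])
pickle.dump(s,open("s1.pkl","wb"))
E
```

```text
{'t': 0.15, 'eef_pos': array([6.49350476e-01, 1.55704416e-05, 2.04102922e-01]), 'orientation': array([-1.79884662e+02,  2.22868715e-04,  9.00032985e+01]), 'force': array([-0.82093628, -1.05036423,  0.06798842]), 'width': 1.0006948725461702}invalid input at $[0]: expected keys dx, dy, dz, ax, ay, az, hand
```

View pics/wrist1.png

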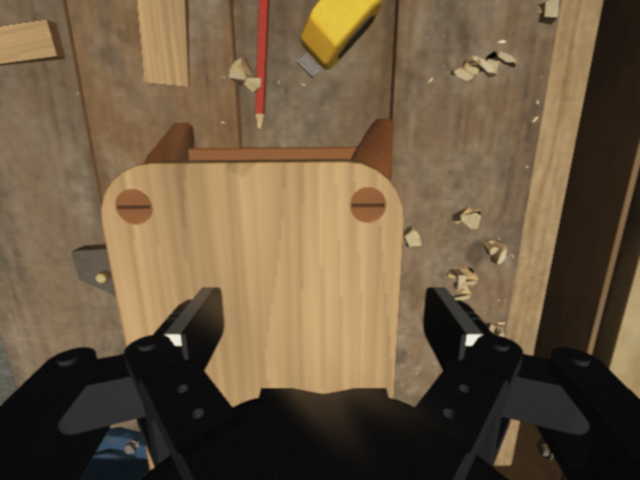

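View pics/side1.png

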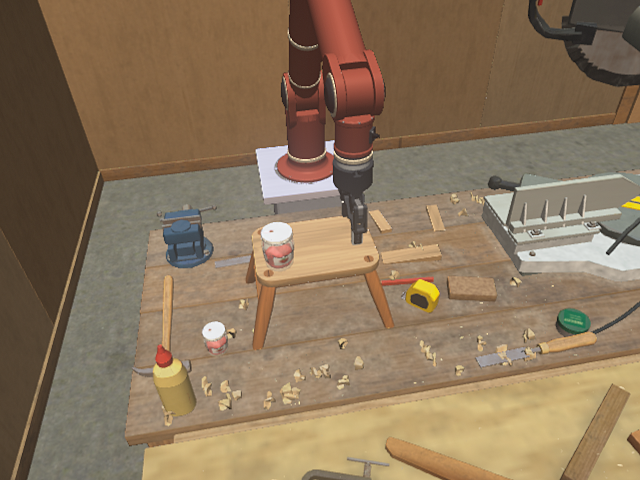

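The wrist picture, still at the start pose, shows the seat's short-leg tenon at (134,207), that leg's top at (170,145), and the wedge's thin end at about (167,84). The rows were refused because every key is required.

```bash
python3 -m handwheel '[{"dx":0,"dy":0,"dz":-0.2,"ax":0,"ay":0,"az":0,"hand":0},{"dx":0.15,"dy":0,"dz":-0.4,"ax":0,"ay":0,"az":0,"hand":0},{"dx":0.35,"dy":-0.1,"dz":-0.6,"ax":0,"ay":0,"az":0,"hand":0},{"dx":0.55,"dy":-0.2,"dz":-0.6,"ax":0,"ay":0,"az":0,"hand":0},{"dx":0.7,"dy":-0.2,"dz":-0.6,"ax":0,"ay":0,"az":0,"hand":0},{"dx":0.7,"dy":-0.2,"dz":-0.6,"ax":0,"ay":0,"az":0,"hand":0},{"dx":0.7,"dy":-0.2,"dz":-0.6,"ax":0,"ay":0,"az":0,"hand":0},{"dx":0.7,"dy":-0.2,"dz":-0.6,"ax":0,"ay":0,"az":0,"hand":0}]' 30
python3 - <<'E'
from bench import sensors, viewer
import cv2,pickle
s=sensors.state();print({k:s[k] for k in("t","eef_pos","orientation","force","width")})
for n in("wrist","scene","side"):
    im=viewer.camera(n); cv2.imwrite(f"pics/{n}2.png",im[:,:,::-1])
pickle.dump(s,open("s2.pkl","wb"))
E
```

```text
t: 1.3
eef_pos: [0.6005, 0.1728, 0.3548]
orientation: [-180.0, 0.1, 89.8]
force: [-0.4, 0.8, -0.4]
width: 0.002
grasp_force: 0.0
{'t': 1.3, 'eef_pos': array([0.6005281 , 0.172765  , 0.35481796]), 'orientation': array([-1.79994874e+02,  7.70896069e-02,  8.98037889e+01]), 'force': array([-0.36185354,  0.78052854, -0.441827  ]), 'width': 0.0018185700559270222}
```

View pics/wrist2.png

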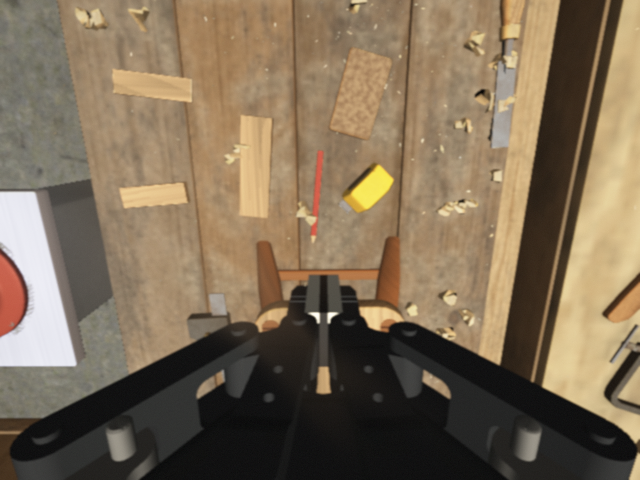

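The wedge lies at corners of about (242,116), (271,118), (268,217) and (240,216). The short leg's foot tip is at (264,243), and the pencil and tape are to its right. Next I measure the wedge with a colour mask, the stool from its tenons at z=0.18, and the feet directly.

```bash
cat > h.py <<'E'
import numpy as np,cv2,pickle
from bench import viewer
from scipy.spatial.transform import Rotation as R
def cam(n,s=None):
    m=viewer.camera_model(n)
    if n=="wrist":
        T=np.eye(4);T[:3,:3]=R.from_euler("xyz",s["orientation"],degrees=True).as_matrix();T[:3,3]=s["eef_pos"];T=T@m["mount"]
    else: T=m["cam_to_world"]
    return T,240/np.tan(np.radians(m["vertical_fov"]/2)),m["cx"],m["cy"]
def ray(n,uv,z,s=None):
    T,f,cx,cy=cam(n,s)
    d=T[:3,:3]@[(uv[0]-cx)/f,-(uv[1]-cy)/f,-1];o=T[:3,3]
    return (o+d*(z-o[2])/d[2]).round(4)
def px(n,p,s=None):
    T,f,cx,cy=cam(n,s);q=T[:3,:3].T@(np.array(p)-T[:3,3]);return np.array([cx-f*q[0]/q[2],cy+f*q[1]/q[2]]).round(1)
E
python3 - <<'E'
from h import *
s1=pickle.load(open("s1.pkl","rb"));s2=pickle.load(open("s2.pkl","rb"))
im=cv2.imread("pics/wrist1.png");lab=cv2.cvtColor(im,cv2.COLOR_BGR2LAB)
t=[]
for u,v in((134,207),(368,205)):
    g=np.zeros(im.shape[:2],np.uint8);cv2.circle(g,(u,v),26,255,-1)
    a=lab[:,:,1].astype(int);m=((a>a[v-26:v+26,u-26:u+26].min()+ (a[v-26:v+26,u-26:u+26].max()-a[v-26:v+26,u-26:u+26].min())*.45)&(g>0)).astype(np.uint8)
    ys,xs=np.nonzero(m);c=(xs.mean(),ys.mean());p=ray("wrist",c,.18,s1);t.append(p[:2]);print("tenon",c,m.sum(),p)
d=t[1]-t[0];yaw=np.arctan2(d[1],d[0]);print("baseline",np.hypot(*d),"yaw",np.degrees(yaw))
Rz=np.array([[np.cos(yaw),-np.sin(yaw)],[np.sin(yaw),np.cos(yaw)]]);o=sum(t)/2-Rz@[0,.105];print("stool",o)
for x in(-.105,.105):print("foot",x,o+Rz@[x,.15],px("wrist",[*(o+Rz@[x,.15]),.008 if x<0 else 0],s2))
im=cv2.imread("pics/wrist2.png");hsv=cv2.cvtColor(im,cv2.COLOR_BGR2HSV);print(hsv[150,255],hsv[200,255],hsv[170,285],hsv[120,220])
m=(hsv[:,:,2]>hsv[170,255,2]*.85).astype(np.uint8);m[:,:238-4]=0;m[:,276:]=0;m[:100]=0;m[235:]=0
m=cv2.morphologyEx(m,cv2.MORPH_OPEN,np.ones((5,5)))
c=max(cv2.findContours(m,0,2)[0],key=cv2.contourArea);b=cv2.boxPoints(cv2.minAreaRect(c));print(b)
for p in b: z=.018 if p[1]<160 else .003; print(ray("wrist",p,z,s2), ray("wrist",p,0,s2))
cv2.drawContours(im,[np.int32(b)],0,(0,0,255),1)
a=cv2.resize(im[90:290,160:360],(600,600),interpolation=cv2.INTER_NEAREST);cv2.imwrite("pics/c2.png",a)
E
```

```text
tenon (np.float64(133.1801242236025), np.float64(206.40993788819875)) 966 [0.5398 0.0304 0.18  ]
tenon (np.float64(367.65265265265265), np.float64(204.52552552552552)) 999 [0.6757 0.0316 0.18  ]
baseline 0.1359052979099785 yaw 0.5059098497041465
stool [ 0.60867712 -0.07399591]
foot -0.105 [0.50235676 0.07507113] [261.6 244.4]
foot 0.105 [0.71234857 0.07692536] [391.9 241.4]
[ 17 106 210] [ 18 100 228] [ 18  75 186] [ 16 109 176]
[[231.74292 216.20712]
 [235.2034  114.7001 ]
 [271.3773  115.93332]
 [267.9168  217.44034]]
[0.4569 0.1203 0.003 ] [0.456  0.1196 0.    ]
[0.4774 0.2709 0.018 ] [0.473  0.2719 0.    ]
[0.5284 0.2691 0.018 ] [0.5258 0.27   0.    ]
[0.5138 0.1182 0.003 ] [0.5133 0.1174 0.    ]
```

View pics/c2.png

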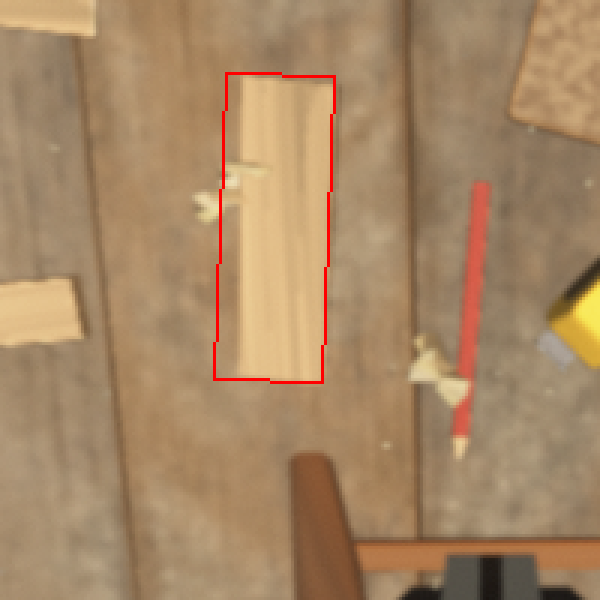

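The crop shows the wedge clean except for shavings on its left side, which widened the box. True corners in the full picture are about TL (240.3,115), TR (271,116), BR (267.3,217.3) and BL (239.3,216.3). The foot tip is at (264,242), matching the predicted foot at (262,244).

Run:
```python
from h import *
s2=pickle.load(open("s2.pkl","rb"))
P=[ray("wrist",p,z,s2)[:2] for p,z in(((240.3,115),.018),((271,116),0),((267.3,217.3),0),((239.3,216.3),.003))]
tl,tr,br,bl=P;print(P,"w",np.linalg.norm(tl-tr),np.linalg.norm(bl-br))
B=(tl+tr)/2;T=(bl+br)/2;d=T-B;L=np.hypot(*d);d/=L
f=np.array([.5024,.0751]);n=np.array([-d[1],d[0]])
print("butt",B,"tip",T,"L",L,"heading deg from -y",np.degrees(np.arctan2(d[0],-d[1])),"foot along,across from butt",(f-B)@d,(f-B)@n)
for n_ in("scene","side"):
  im=cv2.imread(f"pics/{n_}2.png")
  for p in((*B,.018),(*T,.003),(*f,.008),(.5398,.0304,.18)):
    q=px(n_,p);cv2.circle(im,tuple(np.int32(q)),2,(0,0,255),-1)
    print(n_,q)
  c=px(n_,[.5,.17,0]).astype(int);x,y=max(c[0]-100,0),max(c[1]-90,0)
  cv2.imwrite(f"pics/c_{n_}.png",cv2.resize(im[y:y+180,x:x+200],None,fx=2,fy=3 if 0 else 2))
a=cv2.imread("pics/c_scene.png");b=cv2.imread("pics/c_side.png");cv2.imwrite("pics/c3.png",np.hstack([a,b])[:600,:800])
```

```text
[array([0.4846, 0.2705]), array([0.5252, 0.2699]), array([0.5124, 0.1177]), array([0.4688, 0.1202])] w 0.04060443325549566 0.04367161549565115
butt [0.5049 0.2702] tip [0.4906  0.11895] L 0.15192449604984706 heading deg from -y -5.401000800174343 foot along,across from butt 0.1944691328138833 0.01587502386191016
scene [239.1 235.1]
scene [263.2 263.8]
scene [276.5 267.8]
scene [298.3 204.1]
side [439.2 249.4]
side [381.  257.9]
side [365.8 261.7]
side [353.1 219.7]
```

View pics/c3.png

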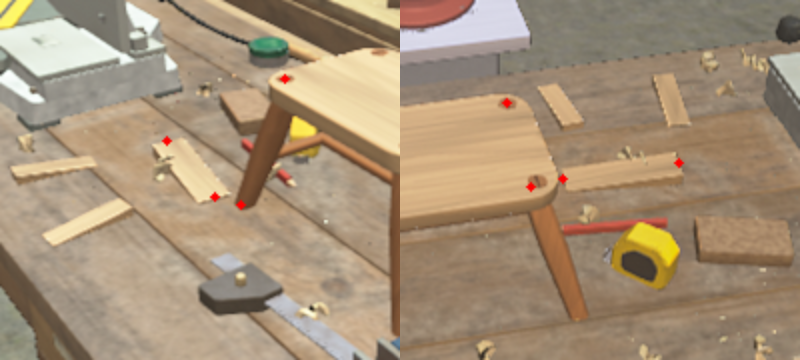

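Both views agree: the marked butt, tip and tenon points sit on the wedge's ends and the short leg's tenon. The measured length is 152 mm and the widths 41 to 44 mm. The foot is about 16 mm to the +x side of the wedge's axis, so the closed fingers (29 mm flat) must steer it by about 5°. I'll go behind the butt now.

```bash
python3 -m handwheel '[{"dx":0.25,"dy":-0.1,"dz":0,"ax":0,"ay":0,"az":0.06,"hand":0},{"dx":0.4,"dy":-0.25,"dz":0.1,"ax":0,"ay":0,"az":0.06,"hand":0},{"dx":0.53,"dy":-0.37,"dz":0.3,"ax":0,"ay":0,"az":0.06,"hand":0},{"dx":0.53,"dy":-0.37,"dz":0.5,"ax":0,"ay":0,"az":0.06,"hand":0},{"dx":0.53,"dy":-0.37,"dz":0.7,"ax":0,"ay":0,"az":0.06,"hand":0},{"dx":0.53,"dy":-0.37,"dz":0.9,"ax":0,"ay":0,"az":0.06,"hand":0},{"dx":0.53,"dy":-0.37,"dz":1.0,"ax":0,"ay":0,"az":0.06,"hand":0},{"dx":0.53,"dy":-0.37,"dz":1.0,"ax":0,"ay":0,"az":0.06,"hand":0},{"dx":0.53,"dy":-0.37,"dz":1.0,"ax":0,"ay":0,"az":0.06,"hand":0}]'
```

```text
t: 2.58
eef_pos: [0.5087, 0.3079, 0.1063]
orientation: [179.9, -0.1, 84.6]
force: [-0.1, 0.3, -0.8]
width: 0.001
grasp_force: 0.0
```

```bash
python3 -m handwheel '[{"dx":0,"dy":0,"dz":0.15,"ax":0,"ay":0,"az":0,"hand":0},{"dx":0,"dy":0,"dz":0.28,"ax":0,"ay":0,"az":0,"hand":0},{"dx":0,"dy":0,"dz":0.36,"ax":0,"ay":0,"az":0,"hand":0},{"dx":0,"dy":0,"dz":0.395,"ax":0,"ay":0,"az":0,"hand":0},{"dx":0,"dy":0,"dz":0.395,"ax":0,"ay":0,"az":0,"hand":0},{"dx":0,"dy":0,"dz":0.395,"ax":0,"ay":0,"az":0,"hand":0}]'
python3 - <<'E'
from bench import sensors, viewer
import cv2,pickle
s=sensors.state();pickle.dump(s,open("s3.pkl","wb"));print(s["eef_pos"],s["force"])
a=viewer.camera("scene");b=viewer.camera("side")
a=a[180:320,160:340];b=b[200:300,340:480]
cv2.imwrite("pics/c4.png",cv2.hconcat([cv2.resize(a,(400,311)),cv2.resize(b,(400,311))])[:,:,::-1])
E
```

```text
t: 3.32
eef_pos: [0.5085, 0.3082, 0.0077]
orientation: [179.9, -0.1, 84.6]
force: [-0.6, -0.4, 0.9]
width: -0.0
grasp_force: 0.0
[0.50848326 0.30816558 0.0076856 ] [-0.58473041 -0.35569968  0.93377825]
```

View pics/c4.png

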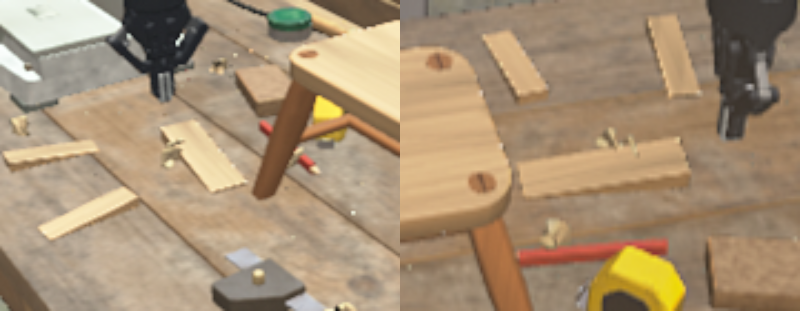

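The picture shows the fingertips just behind the wedge's blunt end, on its axis, with the bench clear. Now I push about 40 mm while turning the tool about 5°.

```bash
python3 -m handwheel '[{"dx":-0.05,"dy":0,"dz":0,"ax":0,"ay":0,"az":0,"hand":0},{"dx":-0.08,"dy":0,"dz":0,"ax":0,"ay":0,"az":0,"hand":0},{"dx":-0.11,"dy":0,"dz":0,"ax":0,"ay":0,"az":0,"hand":0},{"dx":-0.13,"dy":0,"dz":0,"ax":0,"ay":0,"az":-0.004,"hand":0},{"dx":-0.15,"dy":0,"dz":0,"ax":0,"ay":0,"az":-0.011,"hand":0},{"dx":-0.17,"dy":0,"dz":0,"ax":0,"ay":0,"az":-0.019,"hand":0},{"dx":-0.19,"dy":0,"dz":0,"ax":0,"ay":0,"az":-0.027,"hand":0},{"dx":-0.21,"dy":0,"dz":0,"ax":0,"ay":0,"az":-0.035,"hand":0},{"dx":-0.23,"dy":0,"dz":0,"ax":0,"ay":0,"az":-0.043,"hand":0},{"dx":-0.25,"dy":0,"dz":0,"ax":0,"ay":0,"az":-0.05,"hand":0},{"dx":-0.27,"dy":0.003,"dz":0,"ax":0,"ay":0,"az":-0.055,"hand":0},{"dx":-0.27,"dy":0.003,"dz":0,"ax":0,"ay":0,"az":-0.055,"hand":0}]'
python3 - <<'E'
from bench import sensors, viewer
import cv2,pickle
s=sensors.state();pickle.dump(s,open("s4.pkl","wb"));print(s["eef_pos"],s["force"])
w=viewer.camera("wrist");a=viewer.camera("scene");b=viewer.camera("side")
for n,i in(("wrist",w),("scene",a),("side",b)):cv2.imwrite(f"pics/{n}4.png",i[:,:,::-1])
a=a[200:300,220:320];b=b[220:300,340:440]
cv2.imwrite("pics/c5.png",cv2.hconcat([cv2.resize(a,(400,400)),cv2.resize(b,(400,400))])[:,:,::-1])
E
```

```text
t: 4.92
eef_pos: [0.502, 0.2395, 0.0063]
orientation: [-180.0, 0.0, 89.5]
force: [-0.3, 0.5, -0.0]
width: -0.0
grasp_force: 0.0
[0.50200444 0.23949576 0.00625185] [-0.27032236  0.51069099 -0.00862003]
```

View pics/c5.png

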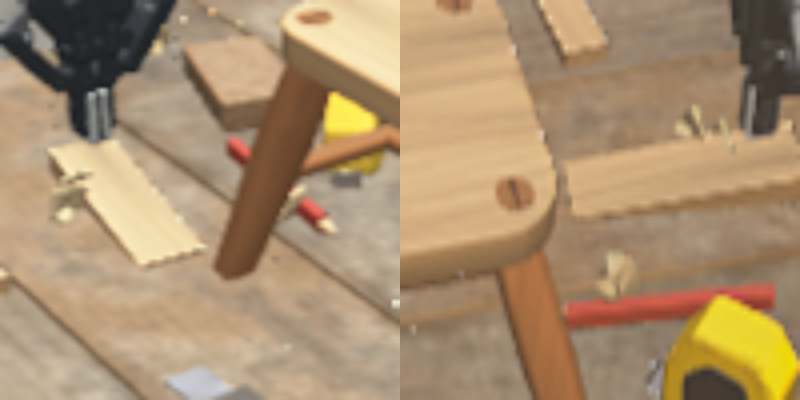

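Run:
```python
from h import *
for n in("scene","side"):
  print(n,"tcp",px(n,[.502,.2395,.006]),"butt top l/r if there",px(n,[.4795,.228,.018]),px(n,[.5245,.228,.018]),"tip",px(n,[.48,.078,.003]),px(n,[.525,.078,.003]))
s4=pickle.load(open("s4.pkl","rb"));print("wrist foot",px("wrist",[.5024,.0751,.008],s4),"tcp",px("wrist",[.502,.2395,.006],s4))
ims=[]
im=cv2.imread("pics/wrist4.png");ims.append(cv2.resize(im,(533,400)))
b=cv2.imread("pics/side4.png")[210:290,350:475];ims.append(cv2.resize(b,None,fx=3.2,fy=5)[:,:267])
im=cv2.imread("pics/side4.png");hsv=cv2.cvtColor(im,cv2.COLOR_BGR2HSV)
for n in(0,2,4):
  im=cv2.imread(f"pics/side{n}.png");hsv=cv2.cvtColor(im,cv2.COLOR_BGR2HSV)
  m=((hsv[:,:,2]>150)&(hsv[:,:,0]>12)&(hsv[:,:,0]<24)).astype(np.uint8);m[:,:383]=0;m[:235]=0;m[275:]=0;m[:,470:]=0
  m=cv2.morphologyEx(m,cv2.MORPH_OPEN,np.ones((3,3)))
  c=max(cv2.findContours(m,0,2)[0],key=cv2.contourArea);print(n,cv2.boundingRect(c),cv2.boxPoints(cv2.minAreaRect(c)).round().tolist())
cv2.imwrite("pics/c6.png",np.hstack(ims))
```

```text
scene tcp [243.9 243.5] butt top l/r if there [238.  243.4] [253.1 238.8] tip [268.  271.9] [283.8 266.4]
side tcp [427.  253.7] butt top l/r if there [420.5 245.3] [426.1 256.5] tip [364.7 257.3] [368.9 268.9]
wrist foot [324.9 502.3] tcp [321.9 271.2]
0 (383, 235, 87, 40) [[383.0, 235.0], [469.0, 235.0], [469.0, 274.0], [383.0, 274.0]]
2 (383, 235, 87, 40) [[383.0, 235.0], [469.0, 235.0], [469.0, 274.0], [383.0, 274.0]]
4 (383, 235, 87, 40) [[383.0, 235.0], [469.0, 235.0], [469.0, 274.0], [383.0, 274.0]]
```

View pics/c6.png

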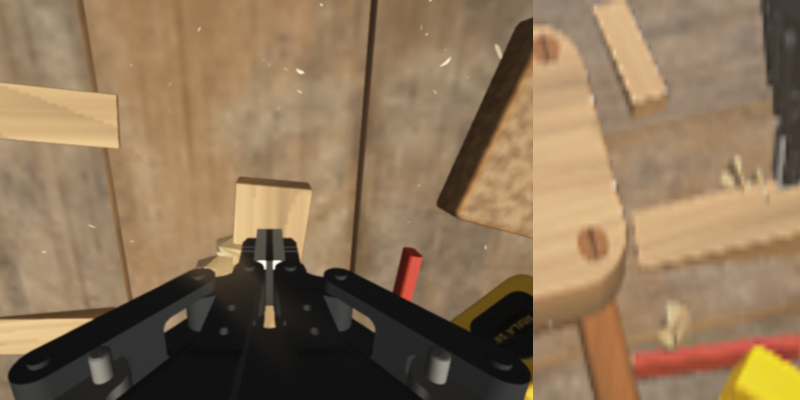

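Picture 10 shows the butt still standing out behind the fingertips, with the tip unmoved, so the fingers seem to have passed over the wedge without force. I'll triangulate the fingertip from the pixels already seen in the two pairs (before and after) to check the height reading.

```bash
cat >> h.py <<'E'
def tri(a,b):
    A=[];B=[]
    for n,uv in(("scene",a),("side",b)):
        T,f,cx,cy=cam(n);d=T[:3,:3]@[(uv[0]-cx)/f,-(uv[1]-cy)/f,-1];d/=np.linalg.norm(d);M=np.eye(3)-np.outer(d,d);A.append(M);B.append(M@T[:3,3])
    A=np.vstack(A);B=np.hstack(B);x=np.linalg.lstsq(A,B,rcond=None)[0];return x.round(4),np.linalg.norm(A@x-B).round(4)
E
python3 - <<'E'
from h import *
print("before",tri((234.3,224.1),(457,243.4)),px("scene",[.5085,.3082,.0077]),px("side",[.5085,.3082,.0077]))
print("after",tri((243.7,234.5),(430,253.7)))
print("butt top mid from c4: ",tri((160+180*.45,180+125*.45),(340+287*.35,200+155*.3215)))
from bench import sensors;s=sensors.state();print(s["joint_positions"],s["eef_pos"])
E
```

```text
before (array([0.5122, 0.3123, 0.0347]), np.float64(0.003)) [234.1 233.2] [453.1 251.3]
after (array([0.5118, 0.2462, 0.0214]), np.float64(0.01))
butt top mid from c4:  (array([0.5085, 0.2709, 0.0157]), np.float64(0.0045))
[-25.35841305  42.47865242  -3.90579548 107.71547283   5.24890653
  29.95920232 -33.22617565] [0.50189597 0.24056917 0.00629858]
```

```bash
python3 - <<'E'
from h import *
s=pickle.load(open("s4.pkl","rb"))
for p in((.4846,.2705,.018),(.5296,.2663,.018)):print("pred butt corner",px("wrist",p,s))
im=cv2.imread("pics/wrist4.png");hsv=cv2.cvtColor(im,cv2.COLOR_BGR2HSV)
for r in(235,250,262):
  v=hsv[r,250:420,2].astype(int);print(r,[(250+i,v[i]) for i in range(0,170,6)])
c=hsv[190:260,330,2].astype(int);print([(190+i,c[i]) for i in range(0,70,4)])
# same check at s2 vs s1 : tenon at short leg / far feet seen from s2 vs stool pose
E
python3 -m handwheel '[{"dx":0.05,"dy":0,"dz":0,"ax":0,"ay":0,"az":0,"hand":0},{"dx":0.12,"dy":0,"dz":0,"ax":0,"ay":0,"az":0.01,"hand":0},{"dx":0.2,"dy":0.01,"dz":0,"ax":0,"ay":0,"az":0.04,"hand":0},{"dx":0.26,"dy":0.02,"dz":0,"ax":0,"ay":0,"az":0.055,"hand":0},{"dx":0.28,"dy":0.025,"dz":0,"ax":0,"ay":0,"az":0.055,"hand":0},{"dx":0.28,"dy":0.025,"dz":0,"ax":0,"ay":0,"az":0.055,"hand":0},{"dx":0.28,"dy":0.025,"dz":0,"ax":0,"ay":0,"az":0.055,"hand":0}]'
```

```text
pred butt corner [284.7 220.8]
pred butt corner [378.8 228.5]
235 [(250, np.int64(173)), (256, np.int64(164)), (262, np.int64(168)), (268, np.int64(173)), (274, np.int64(179)), (280, np.int64(176)), (286, np.int64(229)), (292, np.int64(230)), (298, np.int64(227)), (304, np.int64(217)), (310, np.int64(229)), (316, np.int64(222)), (322, np.int64(211)), (328, np.int64(215)), (334, np.int64(201)), (340, np.int64(193)), (346, np.int64(200)), (352, np.int64(203)), (358, np.int64(220)), (364, np.int64(221)), (370, np.int64(229)), (376, np.int64(168)), (382, np.int64(180)), (388, np.int64(183)), (394, np.int64(179)), (400, np.int64(172)), (406, np.int64(173)), (412, np.int64(172)), (418, np.int64(161))]
250 [(250, np.int64(176)), (256, np.int64(170)), (262, np.int64(172)), (268, np.int64(177)), (274, np.int64(179)), (280, np.int64(172)), (286, np.int64(230)), (292, np.int64(232)), (298, np.int64(227)), (304, np.int64(228)), (310, np.int64(229)), (316, np.int64(219)), (322, np.int64(210)), (328, np.int64(215)), (334, np.int64(199)), (340, np.int64(193)), (346, np.int64(202)), (352, np.int64(2
[... 717 characters left out ...]
76, np.int64(168)), (382, np.int64(154)), (388, np.int64(159)), (394, np.int64(174)), (400, np.int64(186)), (406, np.int64(183)), (412, np.int64(179)), (418, np.int64(153))]
[(190, np.int64(158)), (194, np.int64(157)), (198, np.int64(160)), (202, np.int64(165)), (206, np.int64(169)), (210, np.int64(174)), (214, np.int64(161)), (218, np.int64(99)), (222, np.int64(102)), (226, np.int64(214)), (230, np.int64(211)), (234, np.int64(212)), (238, np.int64(212)), (242, np.int64(212)), (246, np.int64(213)), (250, np.int64(212)), (254, np.int64(212)), (258, np.int64(212))]
t: 5.95
eef_pos: [0.5087, 0.309, 0.0062]
orientation: [-180.0, 0.1, 84.5]
force: [-0.7, -0.3, -0.2]
width: -0.002
grasp_force: 0.0
```

```bash
python3 -m handwheel '[{"dx":0,"dy":0,"dz":0.012,"ax":0,"ay":0,"az":0,"hand":0},{"dx":0,"dy":0,"dz":0.016,"ax":0,"ay":0,"az":0,"hand":0},{"dx":0,"dy":0,"dz":0.016,"ax":0,"ay":0,"az":0,"hand":0}]'; python3 -m handwheel '[{"dx":0,"dy":0,"dz":0.008,"ax":0,"ay":0,"az":0,"hand":0},{"dx":0,"dy":0,"dz":0.012,"ax":0,"ay":0,"az":0,"hand":0},{"dx":0,"dy":0,"dz":0.012,"ax":0,"ay":0,"az":0,"hand":0}]'
```

```text
t: 6.32
eef_pos: [0.5086, 0.3099, 0.0021]
orientation: [-180.0, 0.0, 84.6]
force: [0.5, 0.3, -1.2]
width: -0.003
grasp_force: 0.0
t: 6.7
eef_pos: [0.5086, 0.3102, -0.0009]
orientation: [-180.0, 0.0, 84.6]
force: [-0.5, -0.4, 0.2]
width: 0.0
grasp_force: 0.0
```

```bash
python3 -m handwheel '[{"dx":0,"dy":0,"dz":0.008,"ax":0,"ay":0,"az":0,"hand":0},{"dx":0,"dy":0,"dz":0.012,"ax":0,"ay":0,"az":0,"hand":0},{"dx":0,"dy":0,"dz":0.012,"ax":0,"ay":0,"az":0,"hand":0}]'; python3 -m handwheel '[{"dx":0,"dy":0,"dz":0.008,"ax":0,"ay":0,"az":0,"hand":0},{"dx":0,"dy":0,"dz":0.012,"ax":0,"ay":0,"az":0,"hand":0},{"dx":0,"dy":0,"dz":0.012,"ax":0,"ay":0,"az":0,"hand":0}]'
```

```text
t: 7.08
eef_pos: [0.5086, 0.3101, -0.0038]
orientation: [-180.0, 0.0, 84.6]
force: [-0.4, 0.4, -0.2]
width: -0.001
grasp_force: 0.0
t: 7.45
eef_pos: [0.5086, 0.3102, -0.0069]
orientation: [-180.0, 0.0, 84.6]
force: [0.1, 0.4, 0.2]
width: 0.0
grasp_force: 0.0
```

```bash
python3 -m handwheel '[{"dx":0,"dy":0,"dz":0.008,"ax":0,"ay":0,"az":0,"hand":0},{"dx":0,"dy":0,"dz":0.012,"ax":0,"ay":0,"az":0,"hand":0},{"dx":0,"dy":0,"dz":0.012,"ax":0,"ay":0,"az":0,"hand":0}]'
python3 - <<'E'
from h import *
from bench import sensors
import numpy as np
s=sensors.state();print(s["eef_pos"],s["force"])
a=viewer.camera("scene");b=viewer.camera("side")
cv2.imwrite("pics/scene7.png",a[:,:,::-1]);cv2.imwrite("pics/side7.png",b[:,:,::-1])
# fingertip: dark (value<90) or changed pixels vs. reference without fingers there (scene2/side2); lowest changed rows
for n,im,x0,x1,y0,y1 in(("scene",a,215,256,180,260),("side",b,435,475,200,275)):
    ref=cv2.imread(f"pics/{n}2.png")[:,:,::-1]
    d=cv2.absdiff(im,np.ascontiguousarray(ref)).max(2)[y0:y1,x0:x1]>40
    for r in range(d.shape[0]):
        if d[r].any(): last=r
    print(n,"lowest row",y0+last)
    for r in range(max(last-24,0),last+1,3):
        q=np.nonzero(d[r])[0];print(y0+r,(x0+q.min(),x0+q.max(),len(q)) if len(q) else None)
    print(px(n,s["eef_pos"]))
E
```

```text
t: 7.82
eef_pos: [0.5086, 0.3101, -0.0099]
orientation: [-180.0, 0.0, 84.6]
force: [0.4, 0.4, 0.6]
width: -0.002
grasp_force: 0.0
[ 0.50856156  0.31014757 -0.00987105] [0.4484264  0.44724144 0.5679561 ]
scene lowest row 230
206 (np.int64(215), np.int64(249), 29)
209 (np.int64(215), np.int64(246), 27)
212 (np.int64(217), np.int64(245), 25)
215 (np.int64(219), np.int64(240), 22)
218 (np.int64(223), np.int64(238), 14)
221 (np.int64(227), np.int64(238), 11)
224 (np.int64(228), np.int64(238), 11)
227 (np.int64(229), np.int64(238), 9)
230 (np.int64(231), np.int64(236), 6)
[234.3 238.6]
side lowest row 249
225 (np.int64(450), np.int64(469), 18)
228 (np.int64(450), np.int64(467), 18)
231 (np.int64(452), np.int64(467), 16)
234 (np.int64(452), np.int64(471), 18)
237 (np.int64(453), np.int64(472), 19)
240 (np.int64(452), np.int64(468), 16)
243 (np.int64(451), np.int64(460), 8)
246 (np.int64(451), np.int64(460), 9)
249 (np.int64(454), np.int64(458), 5)
[452.8 256.2]
```

```bash
python3 -c "
from h import *
print(tri((233.5,230),(456,249)))"; python3 -m handwheel '[{"dx":0,"dy":0,"dz":0.008,"ax":0,"ay":0,"az":0,"hand":0},{"dx":0,"dy":0,"dz":0.012,"ax":0,"ay":0,"az":0,"hand":0},{"dx":0,"dy":0,"dz":0.012,"ax":0,"ay":0,"az":0,"hand":0}]'
```

```text
(array([0.5101, 0.3142, 0.0152]), np.float64(0.0008))
t: 8.3
eef_pos: [0.5085, 0.3102, -0.0129]
orientation: [-180.0, 0.0, 84.6]
force: [-0.6, -0.2, 0.3]
width: 0.002
grasp_force: 0.0
```

```bash
python3 -m handwheel '[{"dx":0,"dy":0,"dz":0.01,"ax":0,"ay":0,"az":0,"hand":0},{"dx":0,"dy":0,"dz":0.016,"ax":0,"ay":0,"az":0,"hand":0},{"dx":0,"dy":0,"dz":0.016,"ax":0,"ay":0,"az":0,"hand":0}]';python3 -m handwheel '[{"dx":0,"dy":0,"dz":0.008,"ax":0,"ay":0,"az":0,"hand":0},{"dx":0,"dy":0,"dz":0.012,"ax":0,"ay":0,"az":0,"hand":0},{"dx":0,"dy":0,"dz":0.012,"ax":0,"ay":0,"az":0,"hand":0}]'
```

```text
t: 8.68
eef_pos: [0.5085, 0.3101, -0.0169]
orientation: [-180.0, 0.0, 84.6]
force: [-0.6, 0.6, -0.3]
width: 0.006
grasp_force: 0.0
t: 9.05
eef_pos: [0.5086, 0.3102, -0.0198]
orientation: [-180.0, 0.0, 84.6]
force: [0.3, 0.3, -0.2]
width: 0.003
grasp_force: 0.0
```

```bash
python3 -m handwheel '[{"dx":0,"dy":0,"dz":0.006,"ax":0,"ay":0,"az":0,"hand":0},{"dx":0,"dy":0,"dz":0.01,"ax":0,"ay":0,"az":0,"hand":0},{"dx":0,"dy":0,"dz":0.01,"ax":0,"ay":0,"az":0,"hand":0}]'
python3 - <<'E'
from h import *
from bench import sensors
s=sensors.state()
L={}
for n,x0,x1,y0,y1 in(("scene",215,256,180,260),("side",440,475,200,275)):
    im=np.ascontiguousarray(viewer.camera(n)[:,:,::-1]);ref=cv2.imread(f"pics/{n}2.png")
    cv2.imwrite(f"pics/{n}8.png",im)
    d=cv2.absdiff(im,ref).max(2)[y0:y1,x0:x1]>40
    r=[i for i in range(d.shape[0]) if d[i].sum()>2][-1];L[n]=(x0+np.nonzero(d[r])[0].mean(),y0+r);print(n,L[n],px(n,s["eef_pos"]))
print(tri(L["scene"],L["side"]),s["eef_pos"])
E
```

```text
t: 9.43
eef_pos: [0.5085, 0.3101, -0.0224]
orientation: [-180.0, 0.0, 84.6]
force: [-0.3, 0.1, -0.2]
width: 0.003
grasp_force: 0.0
scene (np.float64(234.0), 234) [234.6 242.6]
side (np.float64(454.0), 253) [452.1 259.7]
(array([0.5099, 0.3113, 0.003 ]), np.float64(0.0008)) [ 0.50852188  0.31014877 -0.02236983]
```

Image triangulation puts the real fingertip at z≈3 mm, so the reading is about 25 mm low at the tip, while x and y agree. Now I repeat the steering push.

```bash
python3 -m handwheel '[{"dx":-0.05,"dy":0,"dz":0,"ax":0,"ay":0,"az":0,"hand":0},{"dx":-0.08,"dy":0,"dz":0,"ax":0,"ay":0,"az":0,"hand":0},{"dx":-0.11,"dy":0,"dz":0,"ax":0,"ay":0,"az":0,"hand":0},{"dx":-0.13,"dy":0,"dz":0,"ax":0,"ay":0,"az":-0.004,"hand":0},{"dx":-0.15,"dy":0,"dz":0,"ax":0,"ay":0,"az":-0.011,"hand":0},{"dx":-0.17,"dy":0,"dz":0,"ax":0,"ay":0,"az":-0.019,"hand":0},{"dx":-0.19,"dy":0,"dz":0,"ax":0,"ay":0,"az":-0.027,"hand":0},{"dx":-0.21,"dy":0,"dz":0,"ax":0,"ay":0,"az":-0.035,"hand":0},{"dx":-0.23,"dy":0,"dz":0,"ax":0,"ay":0,"az":-0.043,"hand":0},{"dx":-0.23,"dy":0,"dz":0,"ax":0,"ay":0,"az":-0.043,"hand":0}]'
cat > wd.py <<'E'
from h import *
from bench import sensors
import sys
s=sensors.state();print(s["t"].__round__(2),s["eef_pos"].round(4),s["force"].round(1))
# wedge from its long right (+x) bottom edge/tip seen in scene & side: bright pixels that were not bright in ref
w=viewer.camera("wrist")[:,:,::-1];cv2.imwrite(f"pics/w_{sys.argv[1]}.png",w)
for n in("scene","side"):
    im=np.ascontiguousarray(viewer.camera(n)[:,:,::-1]);cv2.imwrite(f"pics/{n}_{sys.argv[1]}.png",im)
    hsv=cv2.cvtColor(cv2.GaussianBlur(im,(3,3),0),cv2.COLOR_BGR2HSV)
    m=((hsv[:,:,2]>195)&(hsv[:,:,0]>12)&(hsv[:,:,0]<24)).astype(np.uint8)
    # keep region of bench around the wedge only
    q=np.array([px(n,p) for p in((.43,.31,0),(.56,.31,0),(.56,.06,0),(.43,.06,0))],np.int32)
    g=np.zeros_like(m);cv2.fillConvexPoly(g,q,1);m&=g
    nn,lab,st,ce=cv2.connectedComponentsWithStats(m)
    k=1+np.argmax(st[1:,4]);c=max(cv2.findContours((lab==k).astype(np.uint8),0,2)[0],key=cv2.contourArea)
    p=cv2.approxPolyDP(cv2.convexHull(c),3,True)[:,0]
    print(n,st[k,4],[(tuple(map(int,a)),ray(n,a,.008)[:2].tolist()) for a in p])
E
python3 wd.py a
```

```text
t: 10.78
eef_pos: [0.5032, 0.2521, -0.0223]
orientation: [-180.0, 0.0, 88.4]
force: [-0.6, 0.7, 0.3]
width: 0.004
grasp_force: 0.0
10.78 [ 0.5032  0.2521 -0.0223] [-0.6  0.7  0.3]
scene 660 [((234, 244), [0.4777, 0.2489]), ((249, 235), [0.5361, 0.2729]), ((274, 251), [0.5427, 0.1524]), ((272, 267), [0.4957, 0.0851]), ((261, 271), [0.4646, 0.0843])]
side 856 [((429, 255), [0.5101, 0.2419]), ((360, 267), [0.5187, 0.056]), ((353, 246), [0.4353, 0.0568]), ((425, 245), [0.47, 0.2448])]
```

```bash
cat > ed.py <<'E'
from h import *
import sys
t=sys.argv[1];y0,y1=float(sys.argv[2]),float(sys.argv[3])
# scan along x lines across the wedge at fixed y in rectified (top-surface) views: wood brightness profile
for n in("scene","side"):
    im=cv2.GaussianBlur(cv2.imread(f"pics/{n}_{t}.png"),(3,3),0);g=cv2.cvtColor(im,cv2.COLOR_BGR2HSV)[:,:,2].astype(float)
    for y in np.linspace(y1,y0,6):
        z=.003+.015*min(max((y-y0)/.15,0),1)
        xs=np.arange(.44,.57,.001);uv=np.array([px(n,[x,y,z]) for x in xs],np.float32)
        v=cv2.remap(g.astype(np.float32),uv[:,0].copy(),uv[:,1].copy(),1).ravel()
        print(n,round(y,3),' '.join(str(int(a)) for a in v[::4]))
E
python3 ed.py a .092 .240; echo x from .44 step 4mm
```

```text
scene 0.24 194 195 194 191 191 193 193 190 185 181 191 203 187 175 194 187 171 169 162 190 212 210 194 181 170 152 150 165 171 172 175 178 179
scene 0.21 196 196 196 186 169 153 146 145 144 161 218 244 242 240 238 233 229 227 230 236 234 218 204 199 190 168 142 138 154 167 175 178 179
scene 0.181 194 191 196 203 202 203 204 180 144 186 241 245 242 241 239 235 232 232 235 236 232 210 200 199 198 190 165 136 140 153 162 166 173
scene 0.151 191 183 181 183 184 184 187 170 164 225 248 244 242 241 240 237 237 236 237 232 209 185 187 195 197 197 189 164 139 128 117 118 122
scene 0.122 185 187 194 198 197 198 197 181 200 241 245 243 242 243 242 239 240 240 238 222 191 173 145 121 115 120 121 119 115 109 105 103 115
scene 0.092 202 202 200 200 198 195 191 195 209 207 210 209 211 215 214 205 153 116 117 117 114 109 104 103 118 151 179 185 172 148 150 164 166
side 0.24 161 164 164 163 164 164 164 162 159 167 192 203 194 189 188 177 165 149 147 159 180 176 168 168 169 169 168 162 156 155 158 162 161
side 0.21 163 162 162 160 151 140 133 140 139 159 191 211 209 206 201 193 187 188 197 203 198 176 155 151 157 160 160 158 158 156 153 150 149
side 0.181 164 160 157 158 160 161 163 162 170 191 209 212 209 206 201 196 193 196 200 200 181 160 153 156 161 163 165 165 166 164 159 155 155
side 0.151 152 148 149 155 160 163 164 164 178 203 215 212 210 209 204 201 200 201 201 192 168 156 158 158 155 154 157 160 162 160 158 159 157
side 0.122 160 156 154 154 156 159 162 173 194 210 216 211 210 211 207 204 207 206 197 176 160 157 157 154 149 151 157 159 155 149 158 181 187
side 0.092 211 215 218 220 221 221 222 218 203 185 174 171 169 169 183 202 210 198 166 144 132 125 131 150 158 156 155 156 158 159 158 156 154
x from .44 step 4mm
```

The wedge is now moving with the fingers: its heading is about -4.2°, the butt is at y≈0.242 and the tip at about 0.092. The axis projects within 5 to 10 mm of the foot. I'll push on towards -y with slightly more turn.

```bash
python3 -m handwheel '[{"dx":-0.02,"dy":0,"dz":0,"ax":0,"ay":0,"az":-0.01,"hand":0},{"dx":-0.04,"dy":0.001,"dz":0,"ax":0,"ay":0,"az":-0.02,"hand":0},{"dx":-0.06,"dy":0.002,"dz":0,"ax":0,"ay":0,"az":-0.025,"hand":0},{"dx":-0.08,"dy":0.002,"dz":0,"ax":0,"ay":0,"az":-0.025,"hand":0},{"dx":-0.10,"dy":0.003,"dz":0,"ax":0,"ay":0,"az":-0.025,"hand":0},{"dx":-0.12,"dy":0.003,"dz":0,"ax":0,"ay":0,"az":-0.025,"hand":0},{"dx":-0.12,"dy":0.003,"dz":0,"ax":0,"ay":0,"az":-0.025,"hand":0}]'
python3 wd.py b | head -1; python3 ed.py b .062 .21
```

```text
t: 11.8
eef_pos: [0.5032, 0.2221, -0.0223]
orientation: [-180.0, 0.0, 90.7]
force: [-0.2, -0.0, 0.3]
width: -0.001
grasp_force: 0.0
11.8 [ 0.5032  0.2221 -0.0223] [-0.2 -0.   0.3]
scene 0.21 197 197 197 190 181 176 169 165 156 150 152 169 178 173 186 189 170 172 167 192 209 212 208 199 181 155 141 152 167 176 181 182 180
scene 0.18 189 190 209 213 203 201 203 187 144 140 210 246 244 241 239 235 230 227 229 235 238 220 197 191 189 174 147 136 147 155 162 167 173
scene 0.151 188 185 185 186 184 186 191 177 141 170 234 246 243 241 240 236 233 233 234 237 233 211 195 198 198 195 177 153 150 137 118 117 121
scene 0.121 186 194 199 198 197 197 195 179 152 201 245 246 243 243 241 238 237 237 237 234 216 184 157 124 115 120 122 120 116 111 107 102 111
scene 0.092 202 197 195 193 193 193 194 188 184 228 246 245 242 242 243 220 156 116 117 118 116 112 106 102 109 140 173 176 152 148 164 169 170
scene 0.062 185 189 192 191 195 198 194 188 200 208 210 212 211 218 215 219 212 223 214 207 199 198 193 189 185 183 183 182 169 151 161 177 176
side 0.21 162 162 161 161 159 153 140 143 140 147 165 201 211 200 192 176 161 149 147 156 163 168 165 164 167 166 163 159 158 158 155 153 150
side 0.18 167 163 159 157 158 159 162 163 162 173 195 209 210 206 201 195 188 188 195 201 198 177 156 152 155 159 164 165 166 166 163 157 155
side 0.151 158 153 149 150 157 161 162 162 165 184 207 214 210 207 204 197 194 195 199 200 185 162 154 161 160 155 155 157 161 161 159 158 159
side 0.121 162 160 156 154 155 157 159 164 177 199 214 214 211 209 206 202 201 201 201 194 175 159 155 157 153 148 153 159 158 151 147 163 187
side 0.092 208 211 215 218 220 221 220 222 217 200 183 174 172 170 171 186 207 210 191 157 139 129 126 137 154 157 154 155 156 157 157 157 154
side 0.062 215 219 220 222 222 222 221 220 216 215 219 220 215 211 210 212 213 215 209 190 166 153 145 137 127 120 123 122 124 125 123 125 123
```

```bash
python3 -m handwheel '[{"dx":-0.02,"dy":0,"dz":0,"ax":0,"ay":0,"az":0,"hand":0},{"dx":-0.04,"dy":0,"dz":0,"ax":0,"ay":0,"az":0,"hand":0},{"dx":-0.06,"dy":0,"dz":0,"ax":0,"ay":0,"az":0,"hand":0},{"dx":-0.08,"dy":0,"dz":0,"ax":0,"ay":0,"az":0,"hand":0},{"dx":-0.095,"dy":0,"dz":0,"ax":0,"ay":0,"az":0,"hand":0},{"dx":-0.095,"dy":0,"dz":0,"ax":0,"ay":0,"az":0,"hand":0}]'
python3 -m handwheel '[{"dx":-0.01,"dy":0,"dz":0,"ax":0,"ay":0,"az":0,"hand":0},{"dx":-0.01,"dy":0,"dz":0,"ax":0,"ay":0,"az":0,"hand":0}]'
```

```text
t: 12.7
eef_pos: [0.5035, 0.1985, -0.0223]
orientation: [-180.0, 0.0, 90.7]
force: [-0.3, 0.3, 0.2]
width: 0.001
grasp_force: 0.0
t: 12.95
eef_pos: [0.5035, 0.1965, -0.0222]
orientation: [-180.0, 0.0, 90.7]
force: [-0.2, 0.7, -0.3]
width: -0.005
grasp_force: 0.0
```

```bash
python3 -m handwheel '[{"dx":-0.006,"dy":0,"dz":0,"ax":0,"ay":0,"az":0,"hand":0},{"dx":-0.006,"dy":0,"dz":0,"ax":0,"ay":0,"az":0,"hand":0}]'
```

```text
t: 13.2
eef_pos: [0.5035, 0.1951, -0.0222]
orientation: [-180.0, 0.0, 90.7]
force: [-0.1, -0.0, 0.4]
width: 0.003
grasp_force: 0.0
```

```bash
python3 -m handwheel '[{"dx":-0.006,"dy":0,"dz":0,"ax":0,"ay":0,"az":0,"hand":0},{"dx":-0.006,"dy":0,"dz":0,"ax":0,"ay":0,"az":0,"hand":0}]' | sed -n '2p;4p'
```

```text
eef_pos: [0.5035, 0.1935, -0.0222]
force: [0.7, 0.4, -0.1]
```

```bash
python3 -m handwheel '[{"dx":-0.006,"dy":0,"dz":0,"ax":0,"ay":0,"az":0,"hand":0},{"dx":-0.006,"dy":0,"dz":0,"ax":0,"ay":0,"az":0,"hand":0}]' | sed -n '2p;4p'
```

```text
eef_pos: [0.5036, 0.192, -0.0223]
force: [0.7, 0.7, -0.0]
```

```bash
python3 -m handwheel '[{"dx":-0.004,"dy":0,"dz":0,"ax":0,"ay":0,"az":0,"hand":0},{"dx":-0.004,"dy":0,"dz":0,"ax":0,"ay":0,"az":0,"hand":0}]' | sed -n '2p;4p'
```

```text
eef_pos: [0.5036, 0.1912, -0.0222]
force: [0.7, 0.0, 0.4]
```

```bash
python3 -m handwheel '[{"dx":-0.004,"dy":0,"dz":0,"ax":0,"ay":0,"az":0,"hand":0},{"dx":-0.004,"dy":0,"dz":0,"ax":0,"ay":0,"az":0,"hand":0}]' | sed -n '2p;4p'
```

```text
eef_pos: [0.5036, 0.1905, -0.0222]
force: [-0.6, 0.5, -0.2]
```

```bash
python3 -m handwheel '[{"dx":-0.004,"dy":0,"dz":0,"ax":0,"ay":0,"az":0,"hand":0},{"dx":-0.004,"dy":0,"dz":0,"ax":0,"ay":0,"az":0,"hand":0}]' | sed -n '2p;4p'; python3 wd.py c|head -1;  python3 ed.py c .031 .205
python3 - <<'E'
from h import *
for n in("scene","side"):  # butt position: brightness along y at x=.485 (left of the finger), top height .018
    im=cv2.cvtColor(cv2.imread(f"pics/{n}_c.png"),cv2.COLOR_BGR2HSV)[:,:,2].astype(np.float32)
    for x in(.485,.522):
        uv=np.array([px(n,[x,y,.018]) for y in np.arange(.150,.215,.003)],np.float32);print(n,x,cv2.remap(im,uv[:,0].copy(),uv[:,1].copy(),1).ravel().astype(int))
E
```

```text
eef_pos: [0.5037, 0.1898, -0.0222]
force: [0.3, 1.5, -1.1]
14.45 [ 0.5037  0.1898 -0.0222] [ 0.3  1.5 -1.1]
scene 0.205 197 197 192 177 159 147 146 146 147 147 161 186 200 170 81 41 48 83 117 103 104 99 120 183 179 149 136 151 166 174 178 180 179
scene 0.17 196 199 202 202 204 206 208 210 213 190 183 233 245 242 241 235 230 225 222 230 236 235 218 203 190 158 137 146 160 166 171 177 174
scene 0.135 190 191 191 191 191 191 193 186 151 140 193 241 245 241 240 237 233 229 230 235 236 219 194 193 193 174 131 116 118 122 122 120 116
scene 0.101 189 184 188 194 199 202 204 194 160 165 229 247 244 243 242 240 236 224 168 127 116 120 120 117 112 106 102 107 121 146 164 172 174
scene 0.066 190 191 191 193 196 196 195 190 170 193 239 247 244 242 237 222 212 211 220 226 224 197 189 186 182 181 178 166 148 154 171 175 175
scene 0.031 207 209 207 200 201 201 198 195 195 211 217 219 220 214 221 218 217 216 227 215 199 178 178 180 184 185 188 192 180 155 158 169 177
side 0.205 69 69 70 74 75 73 72 75 76 71 66 66 66 67 79 112 150 163 170 167 164 162 160 160 160 160 161 159 157 156 155 153 149
side 0
[... 417 characters left out ...]
 158
side 0.066 211 215 219 220 222 222 222 222 221 216 215 219 220 215 211 212 212 212 214 209 184 163 150 143 136 139 153 162 166 164 162 162 156
side 0.031 216 221 220 220 220 221 221 220 218 216 218 220 217 212 210 211 213 217 215 194 169 154 145 137 129 129 144 158 161 161 163 155 146
scene 0.485 [246 245 246 246 248 248 250 251 247 235 204 174 179 195 200 203 198 196
 197 187 169 147]
scene 0.522 [234 235 238 239 241 241 241 241 234 223 208 193 182 158 121  91  67  95
 118 115 101  74]
side 0.485 [209 208 207 209 208 209 211 210 210 208 164 135  90  88  92  68  68  66
  66  66  65  67]
side 0.522 [204 206 210 210 206 204 210 213 213 198 143  99 114 123 113 128 155 167
 164 162 162 160]
```

The wedge is centred on the foot (mid x≈0.501, heading about -1.5°), with the tip at y≈0.030, and the resistance is starting. I continue in 1 mm steps.

```bash
python3 -m handwheel '[{"dx":-0.004,"dy":0,"dz":0,"ax":0,"ay":0,"az":0,"hand":0},{"dx":-0.004,"dy":0,"dz":0,"ax":0,"ay":0,"az":0,"hand":0}]' | sed -n '2p;4p'
```

```text
eef_pos: [0.5037, 0.189, -0.0222]
force: [0.1, 4.1, -1.0]
```

```bash
python3 -m handwheel '[{"dx":-0.004,"dy":0,"dz":0,"ax":0,"ay":0,"az":0,"hand":0},{"dx":-0.004,"dy":0,"dz":0,"ax":0,"ay":0,"az":0,"hand":0}]' | sed -n '2p;4p'
```

```text
eef_pos: [0.5038, 0.1885, -0.0221]
force: [-0.7, 5.2, -2.0]
```

```bash
python3 -m handwheel '[{"dx":-0.002,"dy":0,"dz":0,"ax":0,"ay":0,"az":0,"hand":0},{"dx":-0.002,"dy":0,"dz":0,"ax":0,"ay":0,"az":0,"hand":0},{"dx":-0.002,"dy":0,"dz":0,"ax":0,"ay":0,"az":0,"hand":0}]' | sed -n '2p;4p'
```

```text
eef_pos: [0.5037, 0.1884, -0.0222]
force: [-1.1, 5.4, -1.0]
```

```bash
python3 -m handwheel '[{"dx":0.05,"dy":0,"dz":0,"ax":0,"ay":0,"az":0,"hand":0},{"dx":0.16,"dy":0,"dz":0,"ax":0,"ay":0,"az":0,"hand":0},{"dx":0.16,"dy":0,"dz":-0.2,"ax":0,"ay":0,"az":0,"hand":0},{"dx":0.16,"dy":0,"dz":-0.42,"ax":0,"ay":0,"az":0,"hand":0},{"dx":0.16,"dy":0,"dz":-0.64,"ax":0,"ay":0,"az":0,"hand":0},{"dx":0.16,"dy":0,"dz":-0.86,"ax":0,"ay":0,"az":0,"hand":0},{"dx":0.16,"dy":0,"dz":-1.0,"ax":0,"ay":0,"az":0,"hand":0},{"dx":0.16,"dy":0,"dz":-1.0,"ax":0,"ay":0,"az":0,"hand":0}]'; python3 wd.py d|head -1;  python3 ed.py d .031 .205
```

```text
t: 16.48
eef_pos: [0.5048, 0.2262, 0.2309]
orientation: [179.7, -0.0, 90.6]
force: [-0.3, -0.4, -1.4]
width: 0.001
grasp_force: 0.0
16.48 [0.5048 0.2262 0.2309] [-0.3 -0.4 -1.4]
scene 0.205 192 193 188 172 155 144 142 142 143 144 158 182 194 197 195 193 190 188 188 189 191 196 196 190 174 145 133 147 162 170 174 176 174
scene 0.17 192 195 198 198 200 201 203 206 210 193 185 229 242 238 237 232 226 222 219 224 231 231 213 198 185 154 134 142 156 162 167 173 170
scene 0.135 185 187 187 187 187 187 190 184 149 132 184 238 242 239 237 234 230 226 227 232 233 221 198 189 189 170 128 113 115 119 119 117 113
scene 0.101 185 180 184 190 194 198 199 192 159 157 222 245 242 240 239 237 234 221 165 125 114 117 118 114 109 103 100 105 119 143 160 167 170
scene 0.066 186 187 186 188 192 192 190 186 164 183 236 245 242 240 235 220 209 209 217 222 221 199 187 181 178 176 174 162 144 150 167 171 172
scene 0.031 203 205 202 196 196 197 194 191 191 213 227 228 228 225 228 228 225 225 232 227 198 169 173 176 180 181 183 187 176 152 154 165 173
side 0.205 161 160 160 161 163 157 148 148 167 182 180 168 160 156 158 163 165 168 167 164 163 161 159 159 159 159 160 158 156 155 154 152 148
side 0.17 167 164 157 151 150 154 159 161 158 162 182 203 208 205 201 194 186 181 184 193 200 188 165 149 146 149 155 157 157 159 161 160 157
side 0.135 160 155 150 148 148 152 158 163 164 173 193 209 209 205 202 196 190 188 193 199 193 172 154 150 149 146 146 155 174 193 199 191 187
side 0.101 206 206 208 213 216 219 219 220 221 218 214 214 217 215 213 215 211 188 152 131 130 138 147 153 159 160 159 158 159 158 156 157 156
side 0.066 209 213 217 219 220 221 220 221 219 215 214 217 219 213 209 209 210 211 212 207 183 162 149 142 135 138 152 161 164 163 161 160 155
side 0.031 214 219 219 218 219 220 220 219 216 215 217 218 215 210 208 208 211 216 214 192 168 153 144 136 127 127 142 156 160 160 162 154 145
```

The wedge stayed put and straight. Now I move over the press spot.

```bash
python3 -m handwheel '[{"dx":-0.15,"dy":0.03,"dz":0,"ax":0,"ay":0,"az":0,"hand":0},{"dx":-0.35,"dy":0.06,"dz":0,"ax":0,"ay":0,"az":0,"hand":0},{"dx":-0.55,"dy":0.1,"dz":0,"ax":0,"ay":0,"az":0,"hand":0},{"dx":-0.72,"dy":0.13,"dz":0,"ax":0,"ay":0,"az":0,"hand":0},{"dx":-0.79,"dy":0.13,"dz":0.05,"ax":0,"ay":0,"az":0,"hand":0},{"dx":-0.79,"dy":0.13,"dz":0.1,"ax":0,"ay":0,"az":0,"hand":0},{"dx":-0.79,"dy":0.13,"dz":0.12,"ax":0,"ay":0,"az":0,"hand":0},{"dx":-0.79,"dy":0.13,"dz":0.12,"ax":0,"ay":0,"az":0,"hand":0}]'
```

```text
t: 17.62
eef_pos: [0.5375, 0.032, 0.197]
orientation: [-179.9, -0.1, 90.9]
force: [-0.6, 0.8, 0.8]
width: 0.002
grasp_force: 0.0
```

```bash
python3 -m handwheel '[{"dx":0,"dy":0,"dz":0.02,"ax":0,"ay":0,"az":0,"hand":0},{"dx":0,"dy":0,"dz":0.044,"ax":0,"ay":0,"az":0,"hand":0},{"dx":0,"dy":0,"dz":0.052,"ax":0,"ay":0,"az":0,"hand":0},{"dx":0,"dy":0,"dz":0.052,"ax":0,"ay":0,"az":0,"hand":0}]' | sed -n '2p;4p'
```

```text
eef_pos: [0.538, 0.0296, 0.1846]
force: [-0.5, 0.5, -0.1]
```

```bash
python3 -m handwheel '[{"dx":0,"dy":0,"dz":0.006,"ax":0,"ay":0,"az":0,"hand":0},{"dx":0,"dy":0,"dz":0.012,"ax":0,"ay":0,"az":0,"hand":0},{"dx":0,"dy":0,"dz":0.012,"ax":0,"ay":0,"az":0,"hand":0}]' | sed -n '2p;4p'
```

```text
eef_pos: [0.538, 0.0296, 0.1816]
force: [0.2, 0.6, 0.2]
```

```bash
python3 -m handwheel '[{"dx":0,"dy":0,"dz":0.006,"ax":0,"ay":0,"az":0,"hand":0},{"dx":0,"dy":0,"dz":0.012,"ax":0,"ay":0,"az":0,"hand":0},{"dx":0,"dy":0,"dz":0.012,"ax":0,"ay":0,"az":0,"hand":0}]' | sed -n '2p;4p'
```

```text
eef_pos: [0.538, 0.0296, 0.1786]
force: [-0.0, -0.2, 0.4]
```

```bash
python3 -m handwheel '[{"dx":0,"dy":0,"dz":0.01,"ax":0,"ay":0,"az":0,"hand":0},{"dx":0,"dy":0,"dz":0.02,"ax":0,"ay":0,"az":0,"hand":0},{"dx":0,"dy":0,"dz":0.024,"ax":0,"ay":0,"az":0,"hand":0},{"dx":0,"dy":0,"dz":0.024,"ax":0,"ay":0,"az":0,"hand":0}]' | sed -n '2p;4p'
```

```text
eef_pos: [0.5381, 0.0296, 0.1726]
force: [0.0, -0.1, -0.4]
```

```bash
python3 -m handwheel '[{"dx":0,"dy":0,"dz":0.006,"ax":0,"ay":0,"az":0,"hand":0},{"dx":0,"dy":0,"dz":0.012,"ax":0,"ay":0,"az":0,"hand":0},{"dx":0,"dy":0,"dz":0.012,"ax":0,"ay":0,"az":0,"hand":0}]' | sed -n '2p;4p'
```

```text
eef_pos: [0.538, 0.0296, 0.1696]
force: [-0.5, 0.3, 0.4]
```

```bash
python3 -m handwheel '[{"dx":0,"dy":0,"dz":0.006,"ax":0,"ay":0,"az":0,"hand":0},{"dx":0,"dy":0,"dz":0.012,"ax":0,"ay":0,"az":0,"hand":0},{"dx":0,"dy":0,"dz":0.012,"ax":0,"ay":0,"az":0,"hand":0}]' | sed -n '2p;4p'
```

```text
eef_pos: [0.538, 0.0296, 0.1666]
force: [0.1, 0.4, 1.1]
```

```bash
python3 -m handwheel '[{"dx":0,"dy":0,"dz":0.006,"ax":0,"ay":0,"az":0,"hand":0},{"dx":0,"dy":0,"dz":0.012,"ax":0,"ay":0,"az":0,"hand":0},{"dx":0,"dy":0,"dz":0.012,"ax":0,"ay":0,"az":0,"hand":0}]' | sed -n '2p;4p'
```

```text
eef_pos: [0.538, 0.0296, 0.1636]
force: [-0.2, -0.7, -0.4]
```

```bash
python3 -m handwheel '[{"dx":0,"dy":0,"dz":0.006,"ax":0,"ay":0,"az":0,"hand":0},{"dx":0,"dy":0,"dz":0.01,"ax":0,"ay":0,"az":0,"hand":0},{"dx":0,"dy":0,"dz":0.01,"ax":0,"ay":0,"az":0,"hand":0}]' | sed -n '2p;4p'
```

```text
eef_pos: [0.5381, 0.0296, 0.1612]
force: [0.4, -1.1, 1.1]
```

```bash
python3 -m handwheel '[{"dx":0,"dy":0,"dz":0.004,"ax":0,"ay":0,"az":0,"hand":0},{"dx":0,"dy":0,"dz":0.008,"ax":0,"ay":0,"az":0,"hand":0},{"dx":0,"dy":0,"dz":0.008,"ax":0,"ay":0,"az":0,"hand":0}]' | sed -n '2p;4p'
```

```text
eef_pos: [0.538, 0.0296, 0.1591]
force: [0.3, -0.6, -0.2]
```

```bash
python3 -m handwheel '[{"dx":0,"dy":0,"dz":0.006,"ax":0,"ay":0,"az":0,"hand":0},{"dx":0,"dy":0,"dz":0.01,"ax":0,"ay":0,"az":0,"hand":0},{"dx":0,"dy":0,"dz":0.01,"ax":0,"ay":0,"az":0,"hand":0}]' | sed -n '2p;4p'
```

```text
eef_pos: [0.5381, 0.0296, 0.1566]
force: [-0.1, 0.4, 0.1]
```

```bash
python3 -m handwheel '[{"dx":0,"dy":0,"dz":0.004,"ax":0,"ay":0,"az":0,"hand":0},{"dx":0,"dy":0,"dz":0.008,"ax":0,"ay":0,"az":0,"hand":0},{"dx":0,"dy":0,"dz":0.008,"ax":0,"ay":0,"az":0,"hand":0}]' | sed -n '2p;4p'
```

```text
eef_pos: [0.538, 0.0296, 0.1547]
force: [-0.5, 0.0, -0.2]
```

```bash
python3 -m handwheel '[{"dx":0,"dy":0,"dz":0.004,"ax":0,"ay":0,"az":0,"hand":0},{"dx":0,"dy":0,"dz":0.004,"ax":0,"ay":0,"az":0,"hand":0}]' | sed -n '2p;4p'
```

```text
eef_pos: [0.5382, 0.0296, 0.1539]
force: [-0.5, 0.2, 1.4]
```

Contact should begin here.

```bash
python3 -m handwheel '[{"dx":0,"dy":0,"dz":0.006,"ax":0,"ay":0,"az":0,"hand":0},{"dx":0,"dy":0,"dz":0.006,"ax":0,"ay":0,"az":0,"hand":0}]' | sed -n '2p;4p'
```

```text
eef_pos: [0.5383, 0.0296, 0.1538]
force: [-3.2, -0.7, 9.7]
```

```bash
python3 -m handwheel '[{"dx":0,"dy":0,"dz":0.006,"ax":0,"ay":0,"az":0,"hand":0},{"dx":0,"dy":0,"dz":0.006,"ax":0,"ay":0,"az":0,"hand":0}]' | sed -n '2p;4p'
```

```text
eef_pos: [0.5383, 0.0297, 0.1537]
force: [-5.4, -0.6, 16.0]
```

```bash
python3 -m handwheel '[{"dx":0,"dy":0,"dz":0.005,"ax":0,"ay":0,"az":0,"hand":0},{"dx":0,"dy":0,"dz":0.005,"ax":0,"ay":0,"az":0,"hand":0},{"dx":0,"dy":0,"dz":0.005,"ax":0,"ay":0,"az":0,"hand":0},{"dx":0,"dy":0,"dz":0.005,"ax":0,"ay":0,"az":0,"hand":0},{"dx":0,"dy":0,"dz":0.005,"ax":0,"ay":0,"az":0,"hand":0},{"dx":0,"dy":0,"dz":0.005,"ax":0,"ay":0,"az":0,"hand":0}]'
```

```text
t: 23.5
eef_pos: [0.5384, 0.0296, 0.1536]
orientation: [179.9, 0.0, 90.7]
force: [-7.4, -1.1, 22.9]
width: 0.004
grasp_force: 11.4
```

The press held 23 N for 0.75 s and the reading moved only 0.3 mm. Now I lift away and check.

```bash
python3 -m handwheel '[{"dx":0,"dy":0,"dz":-0.01,"ax":0,"ay":0,"az":0,"hand":0},{"dx":0,"dy":0,"dz":-0.03,"ax":0,"ay":0,"az":0,"hand":0},{"dx":0,"dy":0,"dz":-0.15,"ax":0,"ay":0,"az":0,"hand":0},{"dx":0,"dy":0,"dz":-0.35,"ax":0,"ay":0,"az":0,"hand":0},{"dx":0.15,"dy":0,"dz":-0.55,"ax":0,"ay":0,"az":0,"hand":0},{"dx":0.35,"dy":0,"dz":-0.7,"ax":0,"ay":0,"az":0,"hand":0},{"dx":0.55,"dy":0,"dz":-0.7,"ax":0,"ay":0,"az":0,"hand":0},{"dx":0.7,"dy":0,"dz":-0.7,"ax":0,"ay":0,"az":0,"hand":0},{"dx":0.7,"dy":0,"dz":-0.7,"ax":0,"ay":0,"az":0,"hand":0},{"dx":0.7,"dy":0,"dz":-0.7,"ax":0,"ay":0,"az":0,"hand":0},{"dx":0.7,"dy":0,"dz":-0.7,"ax":0,"ay":0,"az":0,"hand":0}]'
python3 wd.py e|head -1
python3 - <<'E'
from h import *
for n in("scene","side"):
    a=cv2.imread(f"pics/{n}_e.png");b=cv2.imread(f"pics/{n}_d.png");c=cv2.imread(f"pics/{n}2.png")
    for nm,p,h in(("tenon",(.5398,.0304,.18),14),("jar",(.677,-.179,.22),22),("wedge",(.502,.11,.01),10)):
        u,v=px(n,p).astype(int);r=[]
        for ref in(b,c):
            t=ref[v-h:v+h,u-h:u+h];R_=cv2.matchTemplate(a[v-h-6:v+h+6,u-h-6:u+h+6],t,cv2.TM_CCOEFF_NORMED);_,k,_,l=cv2.minMaxLoc(R_);r.append((l[0]-6,l[1]-6,round(k,3)))
        print(n,nm,"shift px vs before press / vs start",r)
E
python3 ed.py e .031 .205 | sed -n '3p;5p;9p'
```

```text
t: 24.88
eef_pos: [0.5364, 0.2027, 0.3243]
orientation: [-180.0, 0.1, 90.6]
force: [-1.0, 0.4, 0.0]
width: -0.0
grasp_force: 0.0
24.88 [0.5364 0.2027 0.3243] [-1.   0.4  0. ]
scene tenon shift px vs before press / vs start [(0, 0, 1.0), (0, 0, 1.0)]
scene jar shift px vs before press / vs start [(0, 0, 1.0), (0, 0, 0.999)]
scene wedge shift px vs before press / vs start [(0, 0, 1.0), (2, -5, 0.7)]
side tenon shift px vs before press / vs start [(0, 0, 1.0), (0, 0, 0.999)]
side jar shift px vs before press / vs start [(0, 0, 1.0), (0, 0, 0.999)]
side wedge shift px vs before press / vs start [(0, 0, 1.0), (0, 0, 0.898)]
scene 0.135 183 185 185 185 185 185 188 182 147 131 183 237 241 238 236 233 229 225 225 231 232 219 196 187 187 168 126 112 114 118 118 116 112
scene 0.066 184 185 185 187 190 190 189 184 163 182 235 244 241 239 233 218 208 208 216 221 220 197 185 180 176 175 172 162 144 149 165 169 170
side 0.135 160 155 150 148 148 152 158 162 163 172 193 208 208 204 201 195 189 188 193 198 193 172 154 150 149 146 146 154 173 193 199 190 187
```

The stool, jar and wedge have not shifted, and the arm is clear. Handing in.

```bash
python3 -c "
from bench import manip
print(manip.sign_off())"
```

```text
the job is handed in; nothing more can be done
None
```

The wedge is snug under the short foot after a final push of about 5 N, a 23 N press over that leg moved the fingertips only about 0.3 mm, and the job is handed in; sign-off returned no verdict, but afterwards the stool and jar showed no movement from the start and the arm was clear.

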